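Unhook a cable hanger from its guide frame and bin both

ROBOT

A 7-joint arm with a two-finger parallel gripper is mounted at the origin on the work surface. World frame = base frame: x ahead of the robot, y to its left, z up, the work surface at z = 0. Lengths are in m, angles in rad, forces in N, time in s.
With the tool pointing down it reaches from about 0.4 to 0.9 m from the base axis. Payload 5.5 kg.
Tool frame: the origin (TCP) lies at the centre of the arm's flange, where the gripper is bolted on; the fingertips stand 173 mm ahead of it and the grasp point (between the pads) lies 155 mm ahead of it (r.grasp_offset is the distance from the TCP to the grasp point, in m); z points along the fingers, y is the direction in which the jaws open and shut (so a half turn about z gives the same grasp; the last joint's range is limited). The gripper opens to 85 mm and grips with 20 to 120 N. Pads are 22 mm wide; open, the fingers measure 114 mm over their backs; the gripper's body (76 mm by 85 mm) begins 54 mm behind the grasp point. The pads swing forward as they close: fully open they stand 13 mm farther back than shut.
Start: joints at [1.547, 0.501, -0.427, 1.55, 0.221, 1.138, -0.21], TCP at [0.184, -0.623, 0.405] pointing down, gripper open.
Joint ranges: [-2.88, 2.88], [-0.31, 2.03], [-1.54, 1.56], [0.2, 2.42], [-1.41, 4.55], [0.19, 2.02], [-2.57, 2.57]. Speed limits (rad/s): [2.57, 2.57, 3.14, 3.14, 3.14, 3.14, 3.14].

INTERFACE

Orientations are given as a rotation vector (axis times angle).
In Python, from cell import r, vision, workorder, spotter gives the robot as it stands.
- The arm moves only by the shell command python3 -m creep 'ROWS' [OPENING]. ROWS is text: rows parted by semicolons, each of 4 numbers parted by spaces: the shift along the world's x, y, z in cm, then the turn about the world's z in degrees. In form: tx ty tz turn; .... A call has 1 to 10 rows; each row is the pose to reach, as a shift and turn from the pose commanded when the call began; what a row does not reach only later rows make up. A row lasts 1/10 s, in which the tool goes at most 50 mm and 8.59 degrees, less where a joint would pass 70% of its speed; a pose out of reach is approached as far as the arm can. A call with a gripper value outside its range is refused whole. OPENING is the gripper command: -1 is shut, 1 is fully open, values between are in proportion, set as the call begins (- or left out, the last holds). The fingers move at their own pace and stop on an object; the grip force is fixed at half the most. Time passes only in rows, so rows that repeat a pose let the fingers close. It gives the time, the measured TCP pose, the force and the opening at its end, in the units of the state.
- r.read_state(): the state, without advancing time (a new reading comes with each control period).
- vision.snapshot(name): name is "scene" or "top" or "wrist"; returns the picture (480x640x3 uint8, red, green, blue); there is no depth.
- vision.get_calibration(name): a dict with "fx", "fy", "cx", "cy" (pixels), "R" (3x3) and "t" (3): a world point X has camera coordinates R X + t. Camera axes: x right, y down, z forward; pixel columns grow to the right and rows downward; lengths in m; the calibration is good to about 2 mm. A picture is of the moment at which its call begins: read the wrist's pose just before it. get_calibration takes no time and is no camera call; for the wrist camera it gives the pose at the moment of the call.
- workorder.hand_in(): hands the job in, once; it reports no verdict.
Trained networks look in the newest picture that a camera, given by its name, has taken for a name from the list of things; names that differ only in an ending like _2 or _b are one class to them, and where a whole thing is asked for, a point or a joint stands for the part that bears it (a point fixed in the world has none). Each returns a list of dicts, best first, with "confidence" (0 to 1); they miss things now and then, are a little off and sometimes report something else, mostly with a low value. They report only what shows in the picture. A call takes as long as a camera call. They do not tell look-alikes from the thing itself.
- spotter.outline_of(camera, label): "pixels" (480x640 bool, what is visible of it) and "extent" ([centre column, centre row, width, height] in pixels, round what is visible of it).
- spotter.tip_of(camera, label): "location" ([row, column] in pixels: a listed point, or the origin of a listed thing).
The state is a dict: "time": time; "qpos": joint angles; "joint_vel": joint speeds; "joint_efforts": joint torques, N m; "tcp_pos": TCP position; "eef_rot": TCP orientation; "contact_force": force on the tool from outside, world axes, zero at the start; "ft_torque": the same for the moment, N m; "finger_gap": finger opening in m.
Only numpy, scipy, OpenCV 4.12 (cv2) and the standard library are available. Lean on these libraries where they do the work, as an engineer would, in place of code of your own. Each camera call takes 0.05 s, during which the arm holds its last target.

TASK

A steel cable hanger is hooked under one long bar of a cable guide frame. Twist the hanger about a quarter turn so that its foot comes free of the bar, lift it out while the frame stays on the desk, and set it in the smaller compartment of the grey parts tray; then set that frame on its legs in the larger compartment. Put them down rather than drop them, and leave the second, empty frame where it is.

Things in the scene. Friction and masses are not known exactly. Their poses are not given: they have to be found in the camera images.
- hook: S-shaped hanger of steel strip, mm: 22 wide (y), 85 tall, 0.18 kg. Origin under the foot, below mid-stem; z up. Stem 6 thick; foot 7 thick, x -12 to 46, toe at +x turned up to 14; top arm to x -33 at z 79-85, lip down to 68. Foot passes under the frame's +x long bar, 6 spare over the toe; too long to lift out unless turned 70-90 deg either way, along the opening's middle. Grip stem at z 40-70.
- frame: Steel cable guide frame holding the hanger, mm: 60 (x) by 136 (y) outside, opening 44 by 120, bars 8 square at z 20-28, four 10 mm square corner legs. Origin at centre, underside of legs. 0.2 kg. The hanger's stem axis is 12-16 inside the +x long bar, within 15 of its middle, axes nearly parallel to the frame's, foot out under that bar. Grip from above across the 60 width, or by a bar.
- spare: A second frame of the same shape, size and axes as frame, but empty, standing near it. Not to be moved.
- tray: Grey plastic tray fixed to the desk, mm: 265 (x) by 210 (y), walls and floor 5 mm thick, walls and divider 40 high. Origin at the centre of its underside. A divider along y makes two compartments, each 200 long in y inside: the smaller, 100 wide, centred at x = -77.5 mm (robot's end); the larger, 150 wide, centred at x = +52.5 mm.
There are look-alikes about, which are no part of the job. Leave any green or turquoise look-alike of the hook alone.

How it is judged:
By the outcome, as a careful person would: the job done as asked, in the order asked, and still so for the second after the job is handed in, with the robot touching nothing.
It also fails if it takes over 64 s, if anything falls off the work surface, if the arm or the gripper's body presses on something with over 40 N, if the wrist force passes 120 N, or if a joint passes its speed limit or range.

## Working session

There is one attempt and no reset: what is moved stays moved. The work goes in short steps, Python scripts to look and compute and a shell command to move; the robot and the scene stay as the last step left them, time stands still between calls to the robot, and variables do not carry over. Pictures are saved under pics/ and viewed, and the job is handed in when it is done.

```bash
ls; mkdir -p pics; python3 - <<'E'
from cell import r, vision, workorder, spotter
import cv2
for n in ("scene","top"):
    cv2.imwrite(f"pics/{n}0.png", cv2.cvtColor(vision.snapshot(n),cv2.COLOR_RGB2BGR))
    c=vision.get_calibration(n); print(n,c)
    for l in ("hook","frame","tray"):
        print(n,l,[(d["confidence"],d["extent"]) for d in spotter.outline_of(n,l)],[(d["confidence"],d["location"]) for d in spotter.tip_of(n,l)])
s=r.read_state();print(s)
E
```

```text
pics
scene {'fx': 481.92370128816987, 'fy': 481.92370128816987, 'cx': 324.1899580041526, 'cy': 232.00130578951072, 'R': array([[-0.05062818,  0.99870854,  0.00424773],
       [ 0.72947088,  0.03988384, -0.68284809],
       [-0.68213563, -0.03147276, -0.73054805]]), 't': array([-0.05294111, -0.43306952,  1.19235814])}
scene hook [(0.89, [152.4, 310.4, 67.7, 79.7]), (0.7, [270.9, 192.7, 55.9, 48.8]), (0.68, [216.7, 252.6, 31.2, 83.3])] [(0.86, [211.9, 267.8]), (0.79, [264.9, 220.3]), (0.59, [324.0, 155.5]), (0.42, [183.0, 196.6])]
scene frame [(0.83, [232.8, 261.9, 101.4, 52.8])] [(0.85, [269.6, 234.1])]
scene tray [(0.86, [460.5, 198.4, 151.2, 122.9])] [(0.76, [199.8, 448.1])]
top {'fx': 459.56576179935956, 'fy': 459.56576179935956, 'cx': 320.9903048326551, 'cy': 234.1542330461671, 'R': array([[-0.02459914, -0.999097  , -0.03464192],
       [-0.99630691,  0.02735252, -0.08139036],
       [ 0.08226441,  0.03251185, -0.99608009]]), 't': array([0.10051315, 0.61901201, 0.68489237])}
top hook [(0.84, [420.7, 193.9, 25.4, 45.5]), (0.82, [385.4, 279.6, 61.7, 21.4]), (0.63, [461.9, 128.2, 63.
[... 199 characters left out ...]
pos': array([ 1.54721029,  0.50084978, -0.42702138,  1.55038015,  0.22082208,
        1.13829513, -0.21032291]), 'joint_vel': array([-1.38486138e-03, -4.96184645e-05,  6.32822020e-04, -6.70670666e-04,
       -1.04947149e-03,  5.83109467e-04,  1.17234990e-03]), 'joint_efforts': array([ 1.08209224e-03, -5.69194186e+01, -5.80800220e+00, -2.81281310e+01,
        1.27479117e-02,  2.12357176e-03, -4.70659351e-07]), 'tcp_pos': array([ 0.18390474, -0.62344456,  0.40475135]), 'eef_rot': array([3.10925179e+00, 4.48974010e-01, 4.68126551e-05]), 'contact_force': array([-0.28885541,  0.97040029, -0.30104562]), 'ft_torque': array([-0.03279058, -0.02122026,  0.02060872]), 'finger_gap': 0.08564894452341713}
```

View pics/scene0.png

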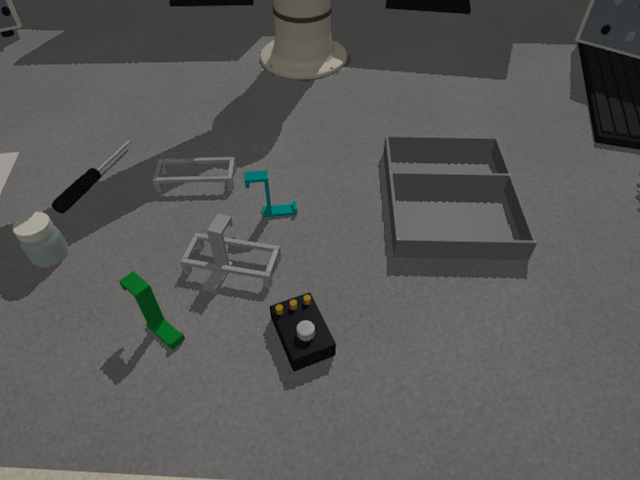

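View pics/top0.png

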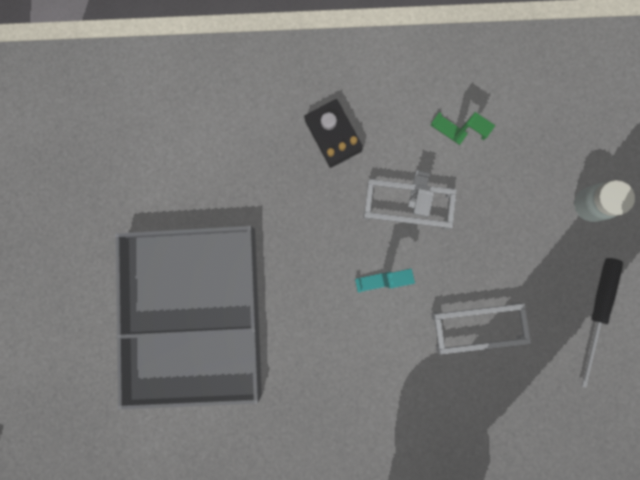

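```bash
python3 - <<'E'
import cv2
a=cv2.imread("pics/top0.png")[140:320,340:520]; cv2.imwrite("pics/top0c.png",cv2.resize(a,(590,590),interpolation=cv2.INTER_CUBIC))
a=cv2.imread("pics/scene0.png")[150:370,100:340]; cv2.imwrite("pics/scene0c.png",cv2.resize(a,(640,587),interpolation=cv2.INTER_CUBIC))
E
```

```text
(no output)
```

View pics/top0c.png

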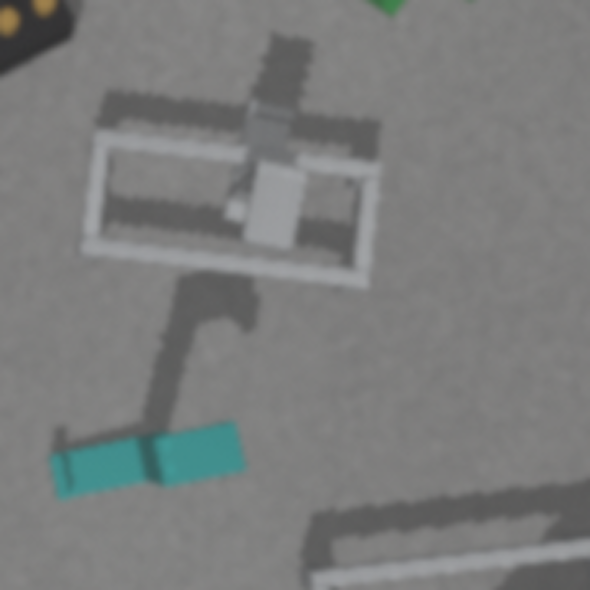

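View pics/scene0c.png

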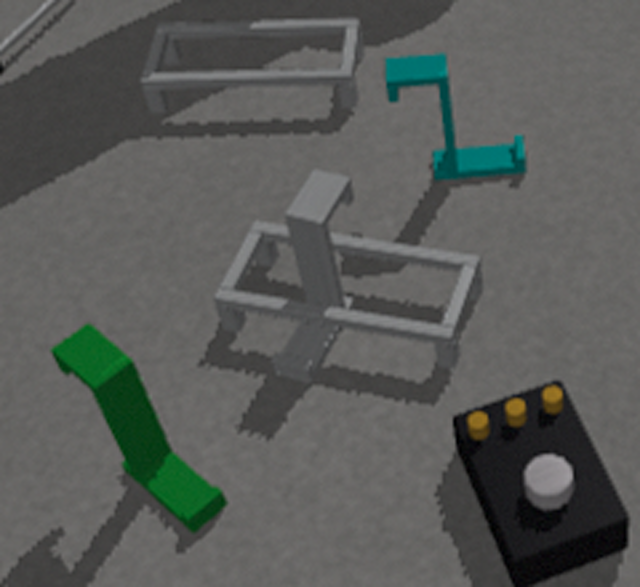

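```bash
cat > h.py <<'E'
import numpy as np, cv2
from scipy.optimize import least_squares
from cell import r, vision, workorder, spotter
def proj(c,X):
    q=np.asarray(X)@c["R"].T+c["t"]; return np.c_[c["fx"]*q[:,0]/q[:,2]+c["cx"], c["fy"]*q[:,1]/q[:,2]+c["cy"]]
def back(c,px,z):
    px=np.atleast_2d(px).astype(float); d=np.c_[(px[:,0]-c["cx"])/c["fx"],(px[:,1]-c["cy"])/c["fy"],np.ones(len(px))]@c["R"]
    o=-c["R"].T@c["t"]; return o+d*((z-o[2])/d[:,2])[:,None]
def fit(obs,x0):  # obs: list (calib, local pts Nx3 , px Nx2)
    def w(p,L):
        L=np.asarray(L,float);C,S=np.cos(p[2]),np.sin(p[2]); return np.c_[p[0]+C*L[:,0]-S*L[:,1],p[1]+S*L[:,0]+C*L[:,1],L[:,2]]
    f=lambda p: np.concatenate([(proj(c,w(p,L))-np.asarray(px)).ravel() for c,L,px in obs])
    s=least_squares(f,x0); return s.x, s.fun
E
python3 - <<'E'
from h import *
T=vision.get_calibration("top");S=vision.get_calibration("scene")
print("camera top",-T["R"].T@T["t"],"scene",-S["R"].T@S["t"])
L=np.array([[30,68,28],[30,-68,28],[-30,-68,28],[-30,68,28]])/1000
pt=np.array([(98,130),(381,163),(367,287),(82,252)])*180/590+[340,140]
ps=np.array([(481-26,335),(215,293),(258,222),(481,262)])*240/640+[100,150]
for o in ([(T,L,pt)],[(S,L,ps)],[(T,L,pt),(S,L,ps)]):
    p,f=fit(o,[0.6,-.2,0]); print("frame",p[:2],np.degrees(p[2]),np.abs(f).max())
A=np.array([[3,11,85],[3,-11,85],[-33,-11,85],[-33,11,85]])/1000
at=np.array([(255,160),(306,166),(294,250),(243,243)])*180/590+[340,140]
p,f=fit([(T,A,at)],[0.6,-.2,0]); print("hook",p[:2],np.degrees(p[2]),f.round(1))
R=np.array([[132.5,105,40],[132.5,-105,40],[-132.5,-105,40],[-132.5,105,40]])/1000
rt=[(119,237),(251,226),(258,400),(122,404)]
p,f=fit([(T,R,rt)],[0.6,.2,0]); print("tray",p[:2],np.degrees(p[2]),f.round(1))
rs=[(530,246),(396,250),(385,138),(495,138)]
p,f=fit([(S,R,rs)],[0.6,.2,0]); print("tray",p[:2],np.degrees(p[2]),f.round(1))
# spare
st=[(435,316),(524,305),(529,343),(440,353)]
p,f=fit([(T,L,st)],[0.4,-.3,0]); print("spare",p[:2],np.degrees(p[2]),f.round(1))
s=r.read_state()
from scipy.spatial.transform import Rotation as Q
print(Q.from_rotvec(s["eef_rot"]).as_matrix().round(3))
print(vision.get_calibration("wrist"))
E
```

```text
camera top [0.56285621 0.06122373 0.73607123] scene [1.12658127 0.10767201 0.57557909]
frame [ 0.6652408  -0.05528709] -8.726564785797764 0.8294668090283608
frame [ 0.66695377 -0.05136697] -9.42839525421497 1.90501238013141
frame [ 0.66572592 -0.05337027] -9.065482555729755 2.795352873642287
hook [ 0.67253515 -0.06713677] -10.114339795473503 [-0.1  0.1 -0.2  0.5  0.1 -0.2  0.2 -0.4]
tray [0.50275495 0.28973576] 1.773633923655764 [-1.8 -4.8  1.2 -1.7  1.9  1.7 -1.5  4.3]
tray [0.51194174 0.28881555] 2.033183626496761 [ 5.4  1.4 -2.6 -4.6 -3.4  0.6 -0.2  2. ]
spare [ 0.47143867 -0.15401403] 5.386517854227185 [-1.1 -1.6  0.1 -1.1  1.4  1.1 -0.5  1.5]
[[ 0.959  0.283  0.   ]
 [ 0.283 -0.959 -0.   ]
 [ 0.     0.    -1.   ]]
{'fx': 337.4015014258901, 'fy': 337.4015014258901, 'cx': 327.98640243696565, 'cy': 241.6610028019941, 'R': array([[ 2.82427327e-01, -9.59288624e-01,  3.74597795e-04],
       [-9.24164424e-01, -2.71981554e-01,  2.68227797e-01],
       [-2.57205991e-01, -7.61010497e-02, -9.63355443e-01]]), 't': array([-0.65050903, -0.03555379,  0.37907983])}
```

The grey hook at top (422,200), scene (218,240), with its foot under the far bar of the frame, is the one meant. The turquoise (385,280) and green (463,128) ones are look-alikes. The empty frame at top (482,330) is the spare. I'll move nearer for a wrist-camera check.

```bash
python3 -m creep '4 4.5 0 -3; 7 8 0 -6; 10.5 11.5 0 -9; 14 15 0 -12; 17.5 18.5 0 -15; 21 22 0 -18; 24 25.5 0 -21; 27 29 0 -24; 30 32 0 -26; 30 32 0 -26'; python3 -c "
from h import *
s=r.read_state();print(s['qpos'].round(2),s['tcp_pos'])"
```

```text
time: 1.7
tcp_pos: [0.4887, -0.2965, 0.4056]
eef_rot: [-3.129, 0.245, -0.006]
contact_force: [0.1, 0.2, -0.2]
finger_gap: 0.0856
[ 0.91  0.37 -0.51  1.75  0.2   1.07 -1.4 ] [ 0.48865276 -0.29650346  0.40556948]
```

```bash
python3 -m creep '4 4.5 0 0; 7 8 0 0; 10 11 0 0; 12 15 0 0; 12 18 0 0; 12 21 0 0; 12 22.9 0 0; 12 22.9 0 0'; python3 - <<'E'
from h import *
s=r.read_state();print(s['qpos'].round(2),s['tcp_pos'])
c=vision.get_calibration("wrist");a=vision.snapshot("wrist");np.save("w1.npy",c,allow_pickle=True)
cv2.imwrite("pics/w1.png",cv2.cvtColor(a,cv2.COLOR_RGB2BGR))
print(c)
for l in ("hook","frame"): print(l,[(d["confidence"],d["extent"]) for d in spotter.outline_of("wrist",l)])
E
```

```text
time: 2.5
tcp_pos: [0.6039, -0.0706, 0.4051]
eef_rot: [-3.13, 0.253, -0.001]
contact_force: [-0.2, -0.4, 1.2]
finger_gap: 0.0853
[ 0.5   0.45 -0.57  1.66  0.26  1.11 -1.87] [ 0.60387617 -0.07060672  0.40505485]
{'fx': 337.4015014258901, 'fy': 337.4015014258901, 'cx': 327.98640243696565, 'cy': 241.6610028019941, 'R': array([[-0.1608466 , -0.98697879, -0.00110915],
       [-0.95095817,  0.15467534,  0.26786957],
       [-0.26421002,  0.04414066, -0.96345455]]), 't': array([0.02731698, 0.54952848, 0.54228293])}
hook [(0.89, [312.2, 144.2, 35.2, 88.0]), (0.72, [372.1, 20.9, 102.2, 36.3]), (0.65, [281.5, 278.9, 67.7, 44.3])]
frame [(0.87, [303.2, 154.9, 135.9, 63.1])]
```

View pics/w1.png

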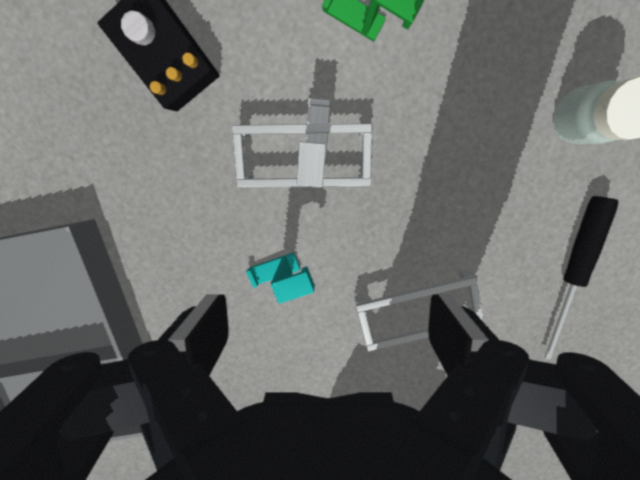

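```bash
python3 - <<'E'
import cv2
a=cv2.imread("pics/w1.png")[85:210,220:390]; cv2.imwrite("pics/w1c.png",cv2.resize(a,None,fx=4.5,fy=4.5,interpolation=cv2.INTER_CUBIC))
E
```

```text
(no output)
```

View pics/w1c.png

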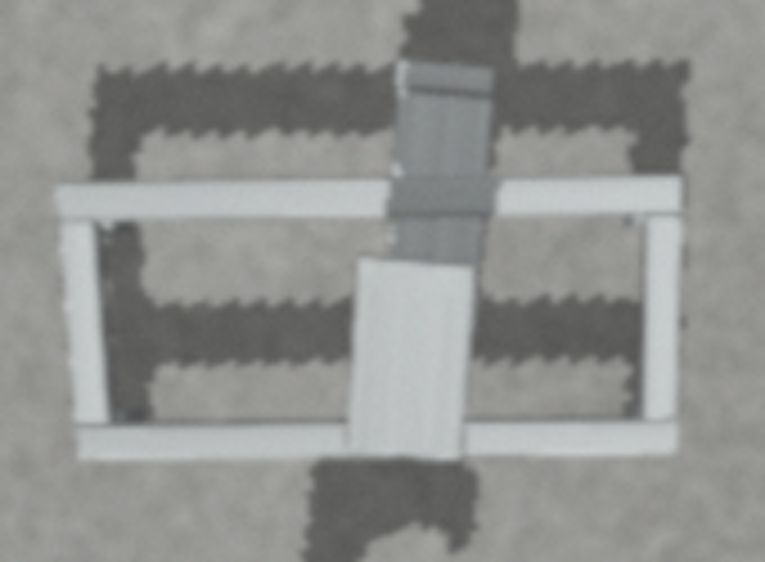

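```bash
python3 - <<'E'
from h import *
c=np.load("w1.npy",allow_pickle=True).item();T=vision.get_calibration("top")
f=lambda p: np.array(p)/4.5+[220,85]-[0.4,.4]
L=np.array([[30,68,28],[30,-68,28],[-30,-68,28],[-30,68,28]])/1000
p,e=fit([(c,L,f([(56,186),(682,177),(677,456),(78,460)]))],[.66,-.05,0]);print("frame",p[:2],np.degrees(p[2]),e.round(1))
A=np.array([[3,11,85],[3,-11,85],[-33,-11,85],[-33,11,85],[46,11,14],[46,-11,14]])/1000
q,e=fit([(c,A,f([(358,259),(475,266),(463,460),(347,455),(402,62),(494,67)]))],[.66,-.05,0]);print("hook",q[:2],np.degrees(q[2]),e.round(1))
C,S=np.cos(p[2]),np.sin(p[2]);d=q[:2]-p[:2];print("local",C*d[0]+S*d[1],-S*d[0]+C*d[1])
from scipy.spatial.transform import Rotation as Q
s=r.read_state();M=Q.from_rotvec(s["eef_rot"]).as_matrix();print("tooly ang",np.degrees(np.arctan2(M[1,1],M[0,1])),"delta",q[:2]-s["tcp_pos"][:2], M[:,2])
E
```

```text
frame [ 0.66627538 -0.05516909] -8.647595834622829 [-0.2 -0.5  0.2 -0.1 -0.1  0.   0.   0.6]
hook [ 0.6734498  -0.06898092] -13.97626622541608 [ 0.1 -0.5  0.6  0.2 -0.1  0.8  0.  -0.3 -1.2 -0.5  0.4  0.4]
local 0.009169562073696203 -0.012576089404184443
tooly ang -99.650255337366 delta [0.06958208 0.00717612] [-7.49345237e-05 -1.25201382e-03 -9.99999213e-01]
```

```bash
python3 -m creep '3.5 0.4 0 -1; 6.9 0.4 0 -2.5; 6.9 0.4 -4 -2.5; 6.9 0.4 -8 -2.5; 6.9 0.4 -11 -2.5; 6.9 0.4 -14 -2.5; 6.9 0.4 -17 -2.5; 6.9 0.4 -19 -2.5; 6.9 0.4 -19 -2.5; 6.9 0.4 -19 -2.5'; python3 - <<'E'
from h import *
s=r.read_state();print(s['qpos'].round(2),s['tcp_pos'])
c=vision.get_calibration("wrist");a=vision.snapshot("wrist");np.save("w2.npy",c,allow_pickle=True)
cv2.imwrite("pics/w2.png",cv2.cvtColor(a,cv2.COLOR_RGB2BGR))
E
```

```text
time: 3.65
tcp_pos: [0.673, -0.0722, 0.2146]
eef_rot: [3.123, -0.333, -0.001]
contact_force: [0.4, -0.4, -0.2]
finger_gap: 0.0857
[ 0.38  0.78 -0.46  1.59  0.42  0.87 -2.02] [ 0.67296267 -0.07217476  0.21463566]
```

View pics/w2.png

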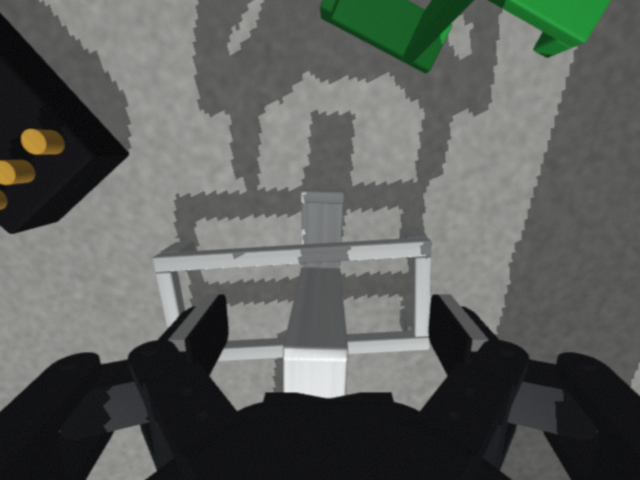

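```bash
python3 - <<'E'
from h import *
c=np.load("w2.npy",allow_pickle=True).item()
A=np.array([[3,11,85],[3,-11,85],[46,11,14],[46,-11,14]])/1000
q,e=fit([(c,A,[(285,348),(347,348),(302,194),(343,193)])],[.66,-.05,0]);print("hook",q[:2],np.degrees(q[2]),e.round(1))
L=np.array([[30,68,28],[30,-68,28]])/1000
p,e=fit([(c,L,[(155,258),(430,241)])],[.66,-.05,0]);print("frame",p[:2],np.degrees(p[2]),e.round(1))
E
```

```text
hook [ 0.67288264 -0.06885648] -13.579061761840656 [-1.4 -0.3  2.   1.  -1.7 -1.4  0.8  0.6]
frame [ 0.66596067 -0.05540703] -8.514917490449614 [-2.   0.4  2.   0. ]
```

```bash
python3 -m creep '0 0.3 0 -1; 0 0.3 0 -1' && python3 -m creep '0 0 0 0; 0 0 0 0; 0 0 0 0; 0 0 0 0; 0 0 0 0; 0 0 0 0; 0 0 0 0; 0 0 0 0; 0 0 0 0; 0 0 0 0' -1; python3 - <<'E'
from h import *
s=r.read_state();print(s['qpos'].round(2),s['tcp_pos'],s["contact_force"],s["finger_gap"])
for n in ("wrist","scene"):
    cv2.imwrite(f"pics/{n}3.png",cv2.cvtColor(vision.snapshot(n),cv2.COLOR_RGB2BGR))
E
```

```text
time: 3.9
tcp_pos: [0.6736, -0.067, 0.2165]
eef_rot: [-3.121, 0.358, -0.004]
contact_force: [0.0, 0.5, -0.7]
finger_gap: 0.0853
time: 4.9
tcp_pos: [0.6729, -0.0676, 0.2149]
eef_rot: [3.121, -0.358, 0.0]
contact_force: [-0.1, -1.3, 3.8]
finger_gap: 0.0209
[ 0.37  0.77 -0.45  1.6   0.41  0.87 -2.04] [ 0.67294631 -0.06761872  0.21486508] [-0.09099697 -1.31354965  3.83691013] 0.02093963406155826
```

View pics/wrist3.png

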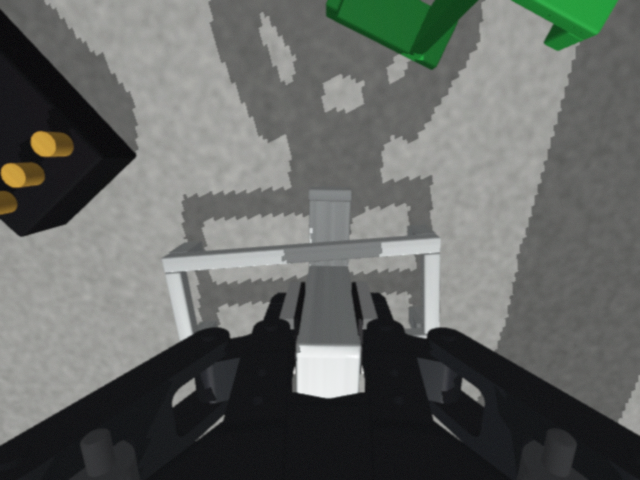

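View pics/scene3.png

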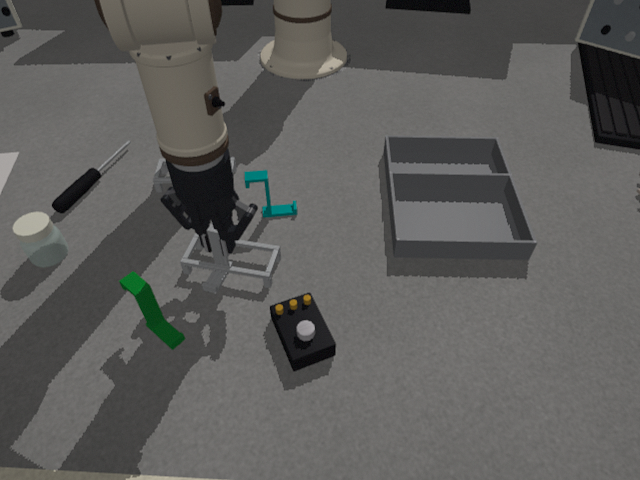

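```bash
python3 -m creep '0 0 0.3 0; -0.4 0.1 0.3 0; -0.9 0.1 0.3 0; -0.9 0.1 0.3 7; -0.9 0.1 0.3 14; -0.9 0.1 0.3 21; -0.9 0.1 0.3 28; -0.9 0.1 0.3 35; -0.9 0.1 0.3 42; -0.9 0.1 0.3 42'; python3 - <<'E'
from h import *
s=r.read_state();print(s['qpos'].round(2),s["finger_gap"])
for n in ("wrist","scene"):
    cv2.imwrite(f"pics/{n}4.png",cv2.cvtColor(vision.snapshot(n),cv2.COLOR_RGB2BGR))
E
```

```text
time: 6.0
tcp_pos: [0.6632, -0.0666, 0.2171]
eef_rot: [-3.041, -0.786, 0.002]
contact_force: [-0.0, -0.8, -1.1]
finger_gap: 0.021
[ 0.48  0.8  -0.62  1.62  0.56  0.91 -1.41] 0.020965046762021163
```

View pics/wrist4.png

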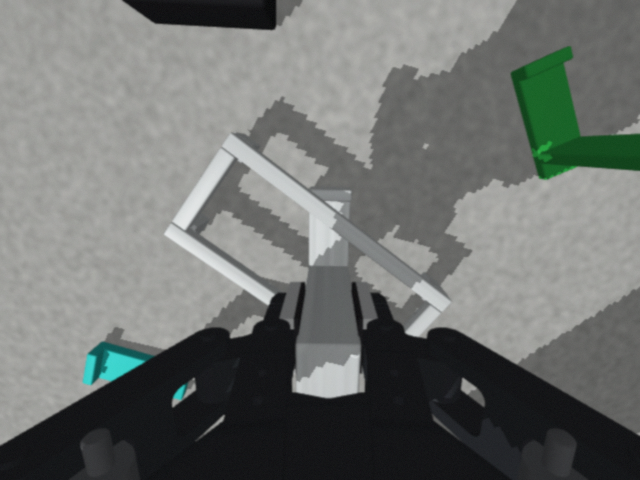

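View pics/scene4.png

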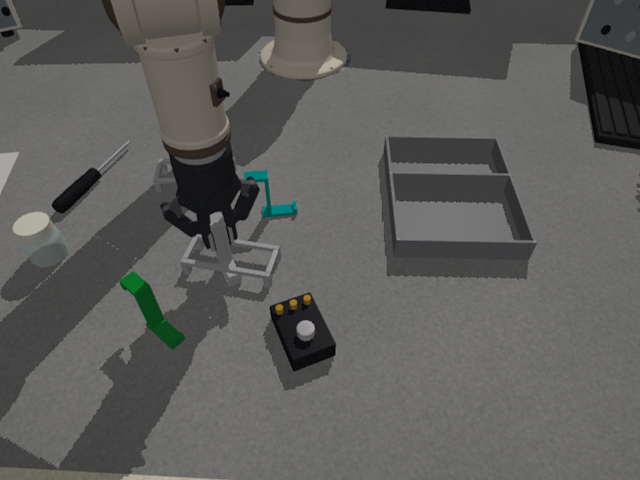

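The frame hasn't moved and the foot is sweeping under the bar, with no force. I'll finish the twist.

```bash
python3 -m creep '0 0 0 7; 0 0 0 14; 0 0 0 21; 0 0 0 28; 0 0 0 35; 0 0 0 42; 0 0 0 48; 0 0 0 53; 0 0 0 53; 0 0 0 53'; python3 - <<'E'
from h import *
s=r.read_state();print(s['qpos'].round(2),s["finger_gap"])
from scipy.spatial.transform import Rotation as Q
M=Q.from_rotvec(s["eef_rot"]).as_matrix();print("hook yaw",np.degrees(np.arctan2(M[1,1],M[0,1]))+90)
c=vision.get_calibration("wrist");np.save("w5.npy",c,allow_pickle=True)
cv2.imwrite(f"pics/wrist5.png",cv2.cvtColor(vision.snapshot("wrist"),cv2.COLOR_RGB2BGR))
E
```

```text
time: 7.1
tcp_pos: [0.6638, -0.0665, 0.2176]
eef_rot: [-2.376, -2.055, 0.0]
contact_force: [0.9, 1.0, -1.4]
finger_gap: 0.0208
[ 0.6   0.88 -0.81  1.61  0.74  0.99 -0.61] 0.02079092366359497
hook yaw 81.71562106187515
```

View pics/wrist5.png

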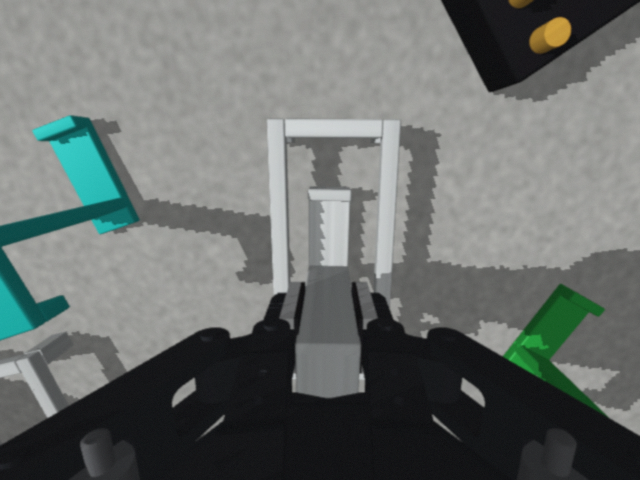

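```bash
python3 -m creep '0 0 1 0; 0 0 2 0; 0 0 3 0; 0 0 4 0; 0 0 6 0; 0 0 9 0; 0 0 12 0; 0 0 14 0; 0 0 14 0'; python3 - <<'E'
from h import *
s=r.read_state();print(s['qpos'].round(2),s["finger_gap"])
for n in ("wrist","scene","top"):
    c=vision.get_calibration(n);np.save(n+"6.npy",c,allow_pickle=True)
    cv2.imwrite(f"pics/{n}6.png",cv2.cvtColor(vision.snapshot(n),cv2.COLOR_RGB2BGR))
E
```

```text
time: 8.05
tcp_pos: [0.6651, -0.0657, 0.3628]
eef_rot: [2.368, 2.056, 0.008]
contact_force: [0.3, 0.3, -1.4]
finger_gap: 0.0211
[ 0.66  0.72 -0.93  1.53  0.61  1.19 -0.52] 0.021101193658545108
```

View pics/wrist6.png

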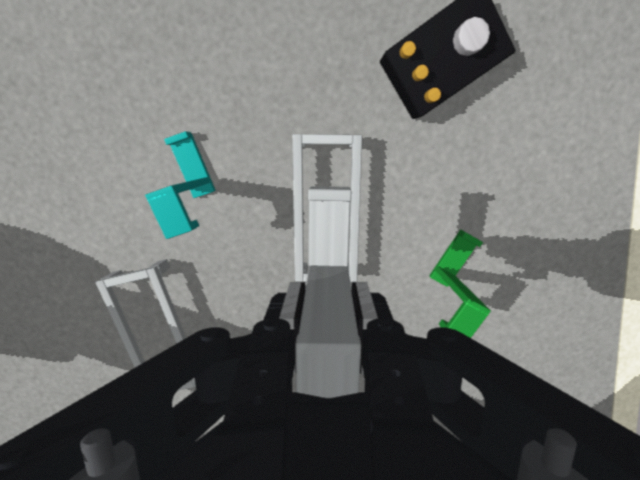

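View pics/scene6.png

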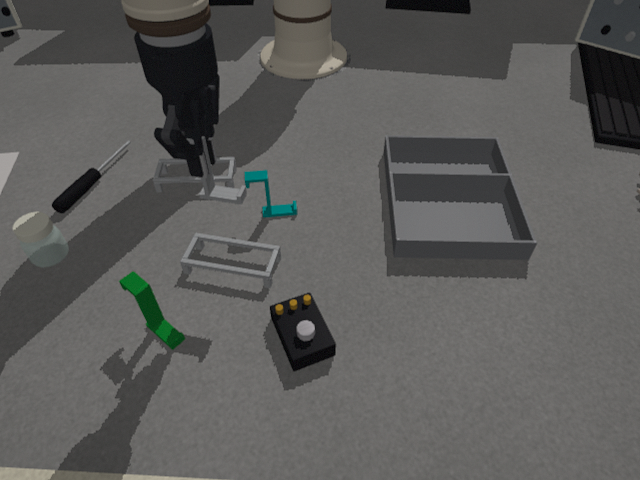

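View pics/top6.png

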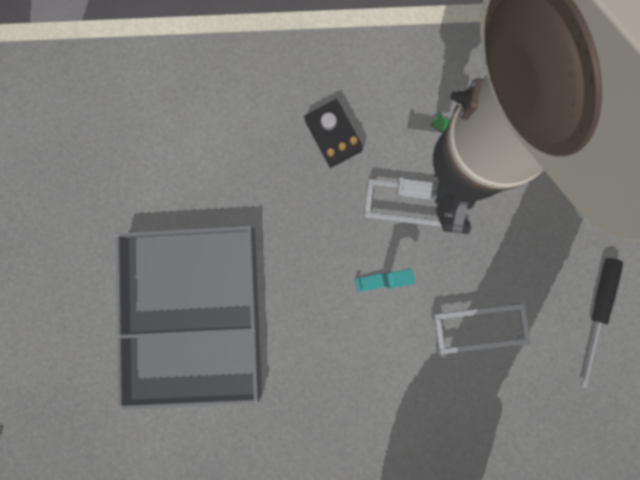

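```bash
python3 - <<'E'
import cv2
a=cv2.imread("pics/top6.png")[215:415,105:275]; cv2.imwrite("pics/t6c.png",cv2.resize(a,None,fx=3,fy=3,interpolation=cv2.INTER_CUBIC))
a=cv2.imread("pics/scene6.png")[125:270,375:545]; cv2.imwrite("pics/s6c.png",cv2.resize(a,None,fx=4,fy=4,interpolation=cv2.INTER_CUBIC))
E
```

```text
(no output)
```

View pics/t6c.png

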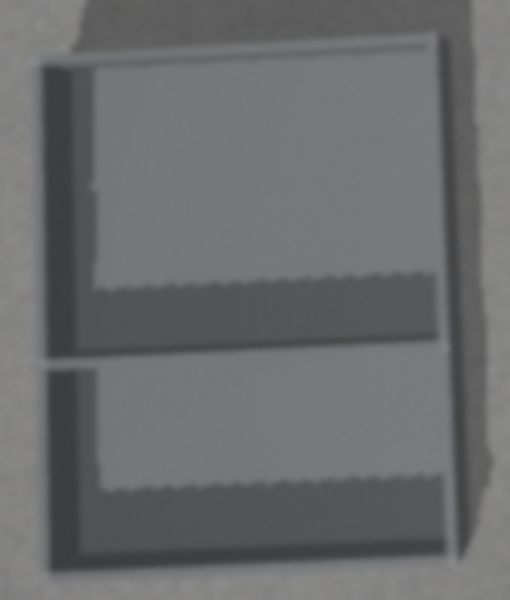

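View pics/s6c.png

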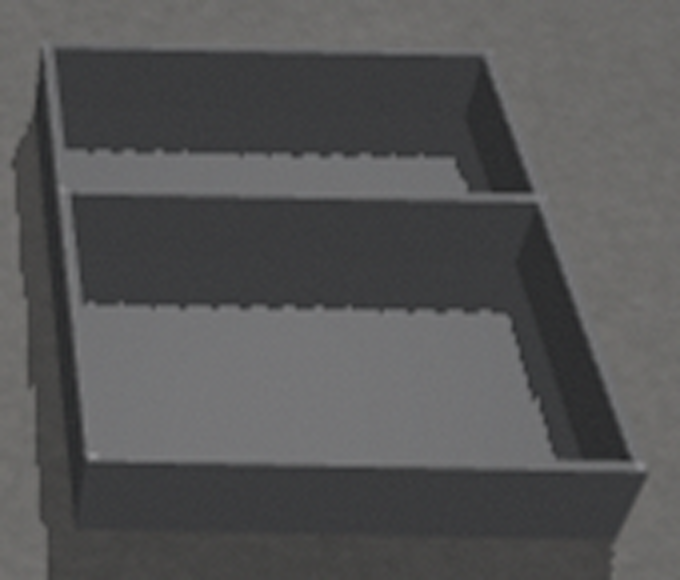

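```bash
python3 - <<'E'
from h import *
T=np.load("top6.npy",allow_pickle=True).item();S=np.load("scene6.npy",allow_pickle=True).item()
R=np.array([[132.5,105,40],[132.5,-105,40],[-132.5,-105,40],[-132.5,105,40]])/1000
rt=np.array([(41,59),(438,34),(457,562),(50,574)])/3+[105,215]
rs=np.array([(645,468),(82,459),(42,46),(488,53)])/4+[375,125]
for o in ([(T,R,rt)],[(S,R,rs)],[(T,R,rt),(S,R,rs)]):
    p,f=fit(o,[0.5,.28,0]); print("tray",p[:2],np.degrees(p[2]),f.round(1))
C,Sn=np.cos(p[2]),np.sin(p[2])
for x in(-.0775,.0525): print(p[0]+C*x,p[1]+Sn*x)
E
```

```text
tray [0.50168841 0.29021853] 1.4597192051373524 [-1.3 -2.1  1.4 -1.   1.8  0.5 -2.   2.4]
tray [0.50197672 0.2938397 ] 1.4817680534014381 [ 0.2  1.   0.1  0.3 -0.7 -1.3  0.3 -1. ]
tray [0.5019781  0.29190236] 1.5136247500677689 [-2.5 -2.2  0.2 -1.2  0.8  0.3 -3.   2.2 -1.1  1.  -1.2  0.3 -1.8 -1.3
 -0.8 -1.1]
0.4245051440994142 0.28985522447265766
0.5544597834488149 0.2932891306401615
```

```bash
python3 -m creep '-2 3 0 1; -4 6 0 2; -6.5 9 0 3; -9 12.5 0 4; -11.5 16 0 5; -14 19.5 0 6; -16.5 23 0 7; -19 26.5 0 8; -21.5 30 0 9; -23 32 0 10' ; python3 -m creep '-0.9 1.9 0 0; -0.9 1.9 0 0; -0.9 1.9 0 0; -0.9 1.9 0 0'; python3 - <<'E'
from h import *
s=r.read_state();print(s['qpos'].round(2),s["finger_gap"],s['tcp_pos'])
for n in ("wrist","top"):
    cv2.imwrite(f"pics/{n}7.png",cv2.cvtColor(vision.snapshot(n),cv2.COLOR_RGB2BGR))
E
```

```text
time: 9.2
tcp_pos: [0.4308, 0.2559, 0.3569]
eef_rot: [-2.177, -2.262, 0.002]
contact_force: [0.1, 0.2, -2.1]
finger_gap: 0.0208
time: 9.6
tcp_pos: [0.4253, 0.2714, 0.3569]
eef_rot: [-2.185, -2.257, 0.003]
contact_force: [0.6, -0.6, -1.7]
finger_gap: 0.0208
[ 0.26  0.49 -1.1   1.94  0.51  1.03 -1.04] 0.020828857970735908 [0.42532718 0.27142774 0.35690672]
```

View pics/wrist7.png

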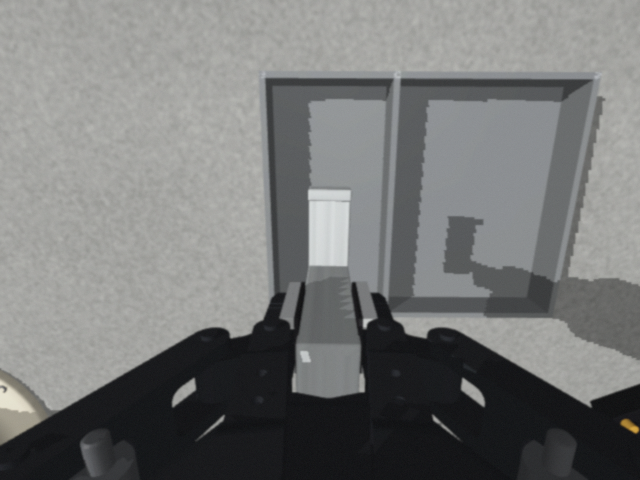

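View pics/top7.png

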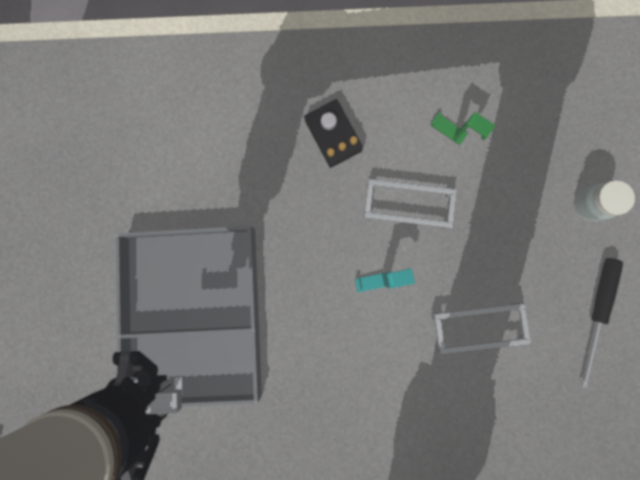

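```bash
python3 -m creep '0 0 -3 0; 0 0 -6 0; 0 0 -9 0; 0 0 -11 0; 0 0 -12.4 0; 0 0 -13 0; 0 0 -13.3 0; 0 0 -13.3 0; 0 0 -13.3 0'; python3 -m creep '0 0 -0.2 0; 0 0 -0.3 0; 0 0 -0.3 0;  0 0 -0.3 0'
```

```text
time: 10.6
tcp_pos: [0.4253, 0.2728, 0.2255]
eef_rot: [2.183, 2.258, 0.002]
contact_force: [0.0, -0.2, -1.9]
finger_gap: 0.0207
time: 11.0
tcp_pos: [0.4249, 0.2726, 0.2218]
eef_rot: [2.184, 2.259, 0.0]
contact_force: [-0.4, 0.5, -1.7]
finger_gap: 0.0209
```

```bash
python3 -m creep '0 0 -0.1 0; 0 0 -0.1 0; 0 0 -0.1 0';  python3 -m creep '0 0 -0.1 0; 0 0 -0.1 0; 0 0 -0.1 0'
```

```text
time: 11.3
tcp_pos: [0.4249, 0.2726, 0.2207]
eef_rot: [-2.184, -2.259, 0.0]
contact_force: [0.1, 0.7, -2.3]
finger_gap: 0.021
time: 11.6
tcp_pos: [0.425, 0.2726, 0.2198]
eef_rot: [2.184, 2.259, 0.0]
contact_force: [-0.3, 0.1, 0.1]
finger_gap: 0.0211
```

```bash
python3 -m creep '0 0 -0.1 0; 0 0 -0.1 0; 0 0 -0.1 0'; python3 - <<'E'
from h import *
for n in ("scene",):
    a=cv2.cvtColor(vision.snapshot(n),cv2.COLOR_RGB2BGR)[80:280,340:560]
    cv2.imwrite(f"pics/{n}8.png",cv2.resize(a,None,fx=3,fy=3))
E
```

```text
time: 11.9
tcp_pos: [0.4249, 0.2728, 0.2198]
eef_rot: [2.183, 2.258, 0.0]
contact_force: [-1.9, -2.8, 11.7]
finger_gap: 0.021
```

View pics/scene8.png

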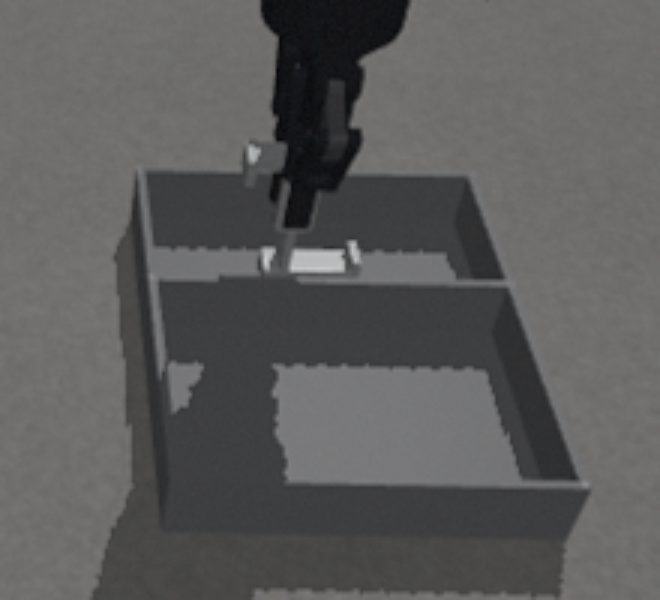

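```bash
python3 -m creep '0 0 0 0; 0 0 0 0; 0 0 0 0; 0 0 0 0; 0 0 0 0; 0 0 0 0' 0.1; python3 -m creep '0 0 2 0; 0 0 5 0; 0 0 9 0; 0 0 13 0; 0 0 13 0'; python3 - <<'E'
from h import *
for n in ("scene",):
    a=cv2.cvtColor(vision.snapshot(n),cv2.COLOR_RGB2BGR)[80:280,340:560]
    cv2.imwrite(f"pics/{n}9.png",cv2.resize(a,None,fx=3,fy=3))
cv2.imwrite("pics/wrist9.png",cv2.cvtColor(vision.snapshot("wrist"),cv2.COLOR_RGB2BGR))
E
```

```text
time: 12.55
tcp_pos: [0.4249, 0.2725, 0.2186]
eef_rot: [-2.184, -2.259, 0.0]
contact_force: [0.2, -0.2, -0.1]
finger_gap: 0.0468
time: 13.05
tcp_pos: [0.426, 0.2745, 0.3534]
eef_rot: [2.182, 2.257, 0.012]
contact_force: [0.5, -0.9, 0.4]
finger_gap: 0.0473
```

View pics/scene9.png

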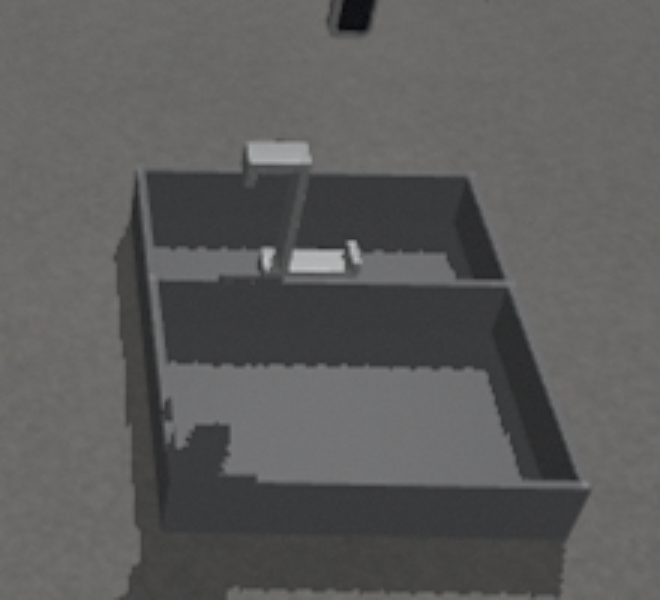

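View pics/wrist9.png

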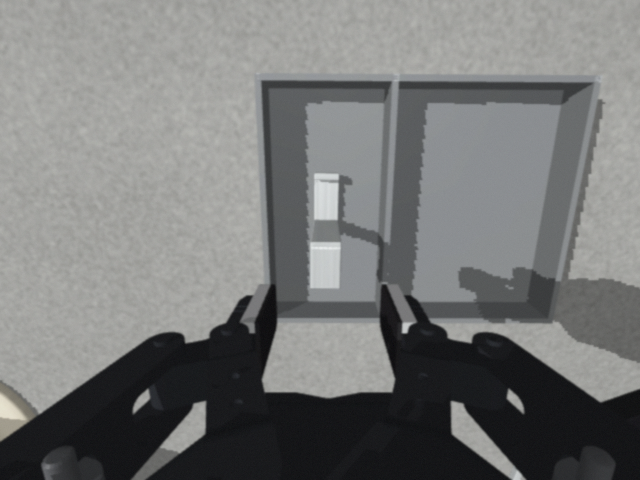

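```bash
python3 -m creep '2 -3 0 -1; 4.5 -6 0 -2; 7 -9.5 0 -3; 9.5 -13 0 -4; 12 -16.5 0 -5; 14.5 -20 0 -6; 17 -23.5 0 -7; 19.5 -27 0 -8; 22 -30 0 -9; 24 -32.8 0 -10.6' 1; python3 -m creep '0 0 0 0; 0 0 0 0; 0 0 0 0'; python3 - <<'E'
from h import *
from scipy.spatial.transform import Rotation as Q
s=r.read_state();M=Q.from_rotvec(s["eef_rot"]).as_matrix();print("tool y",np.degrees(np.arctan2(M[1,1],M[0,1])),s["qpos"].round(2))
T=vision.get_calibration("top");c=vision.get_calibration("wrist");np.save("w10.npy",c,allow_pickle=True)
for n in ("wrist","top"):
    cv2.imwrite(f"pics/{n}10.png",cv2.cvtColor(vision.snapshot(n),cv2.COLOR_RGB2BGR))
E
```

```text
time: 14.15
tcp_pos: [0.6654, -0.0578, 0.346]
eef_rot: [-2.383, -2.044, 0.004]
contact_force: [1.8, 0.5, 0.1]
finger_gap: 0.0851
time: 14.45
tcp_pos: [0.664, -0.0539, 0.3474]
eef_rot: [-2.379, -2.049, 0.002]
contact_force: [-0.3, 0.1, -0.8]
finger_gap: 0.0854
tool y -8.525982180453394 [ 0.63  0.73 -0.91  1.55  0.61  1.17 -0.55]
```

View pics/wrist10.png

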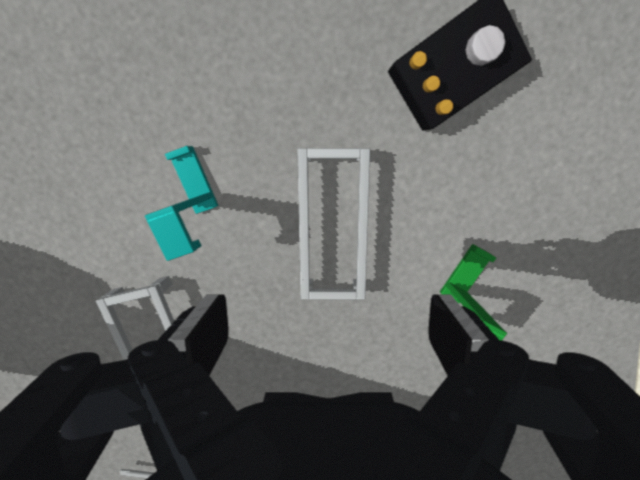

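```bash
python3 - <<'E'
from h import *
c=np.load("w10.npy",allow_pickle=True).item()
L=np.array([[-30,68,28],[30,68,28],[30,-68,28],[-30,-68,28]])/1000
p,e=fit([(c,L,[(298,149),(369,150),(365,300),(300,299)])],[.66,-.05,0]);print("frame",p[:2],np.degrees(p[2]),e.round(1))
C,S=np.cos(p[2]),np.sin(p[2])
def loc(q): d=q[:,:2]-p[:2]; return (np.c_[C*d[:,0]+S*d[:,1],-S*d[:,0]+C*d[:,1]]*1000).round()
print("green base z0/z14",loc(back(c,[(442,290),(470,246),(494,258)],.0)),loc(back(c,[(442,290),(470,246)],.07)))
print("turq z0",loc(back(c,[(218,208),(200,243)],.0)),loc(back(c,[(200,243),(188,213)],.08)))
print(r.read_state()["tcp_pos"])
E
```

```text
frame [ 0.66667264 -0.05615222] -8.810675213398543 [-0.6  0.   0.9 -0.6 -0.6  0.1  0.3  0.7]
green base z0/z14 [[112. -70.]
 [135. -23.]
 [160. -35.]] [[ 86. -39.]
 [104.  -3.]]
turq z0 [[-109.   13.]
 [-130.  -21.]] [[ -98.    1.]
 [-104.   24.]]
[ 0.66419552 -0.05359612  0.34827432]
```

```bash
python3 - <<'E'
import cv2
a=cv2.imread("pics/wrist10.png")[230:350,400:540]; cv2.imwrite("pics/w10c.png",cv2.resize(a,None,fx=5,fy=5,interpolation=cv2.INTER_CUBIC))
E
```

```text
(no output)
```

View pics/w10c.png

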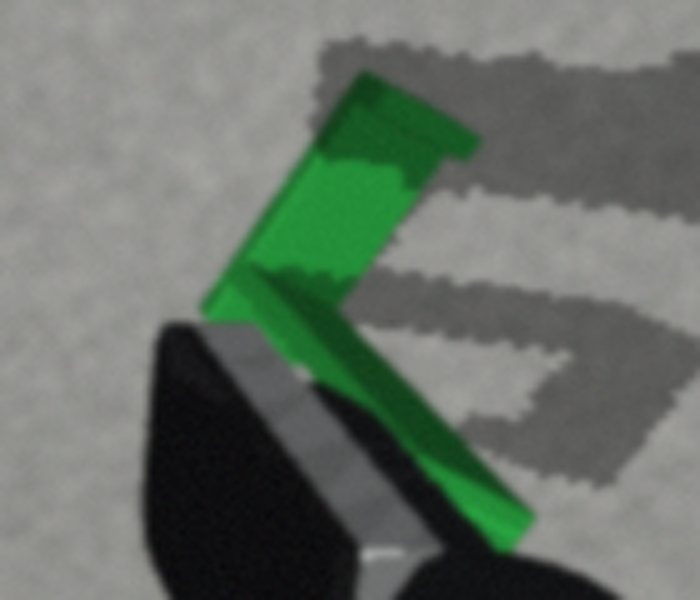

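```bash
python3 -m creep '0.2 -0.2 -4 0; 0.2 -0.2 -8 0; 0.2 -0.2 -11 0; 0.2 -0.2 -13.5 0; 0.2 -0.2 -15.5 0; 0.2 -0.2 -16.5 0; 0.2 -0.2 -17 0; 0.2 -0.2 -17 0; 0.2 -0.2 -17 0'; python3 - <<'E'
from h import *
for n in ("wrist","scene"):
    cv2.imwrite(f"pics/{n}11.png",cv2.cvtColor(vision.snapshot(n),cv2.COLOR_RGB2BGR))
E
```

```text
time: 15.45
tcp_pos: [0.6675, -0.0573, 0.18]
eef_rot: [2.382, 2.046, 0.002]
contact_force: [-0.7, 0.2, -0.5]
finger_gap: 0.085
```

View pics/wrist11.png

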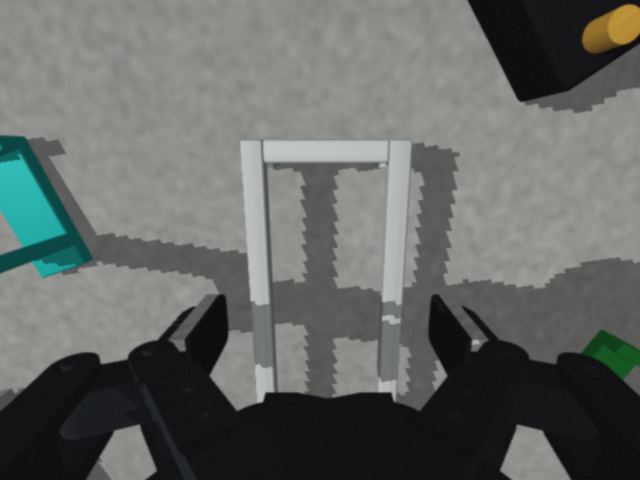

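View pics/scene11.png

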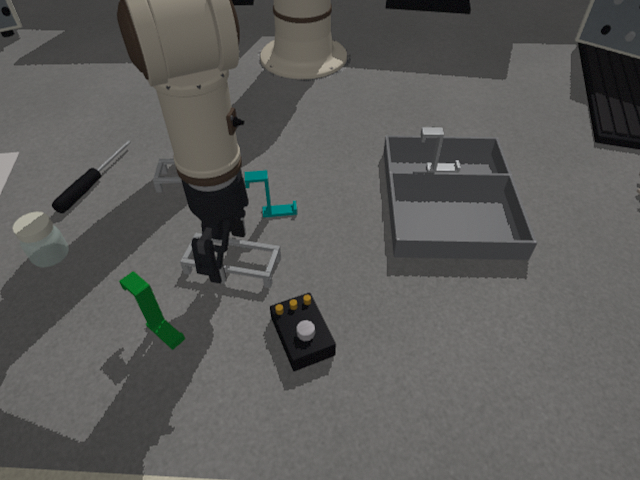

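```bash
python3 -m creep '0 0 0 0; 0 0 0 0; 0 0 0 0; 0 0 0 0; 0 0 0 0; 0 0 0 0; 0 0 0 0; 0 0 0 0' -1; python3 -m creep '0 0 0.3 0; 0 0 0.6 0; 0 0 1 0; 0 0 1 0; 0 0 1 0'; python3 - <<'E'
from h import *
for n in ("wrist","scene"):
    cv2.imwrite(f"pics/{n}12.png",cv2.cvtColor(vision.snapshot(n),cv2.COLOR_RGB2BGR))
a=cv2.imread("pics/scene12.png")[180:310,150:330]; cv2.imwrite("pics/s12c.png",cv2.resize(a,None,fx=4,fy=4,interpolation=cv2.INTER_CUBIC))
E
```

```text
time: 16.35
tcp_pos: [0.6673, -0.0575, 0.1798]
eef_rot: [2.382, 2.046, 0.001]
contact_force: [-0.9, 0.2, 5.8]
finger_gap: 0.0585
time: 16.85
tcp_pos: [0.6669, -0.0575, 0.1887]
eef_rot: [2.383, 2.047, 0.0]
contact_force: [-0.4, 0.3, -1.7]
finger_gap: 0.0584
```

View pics/wrist12.png

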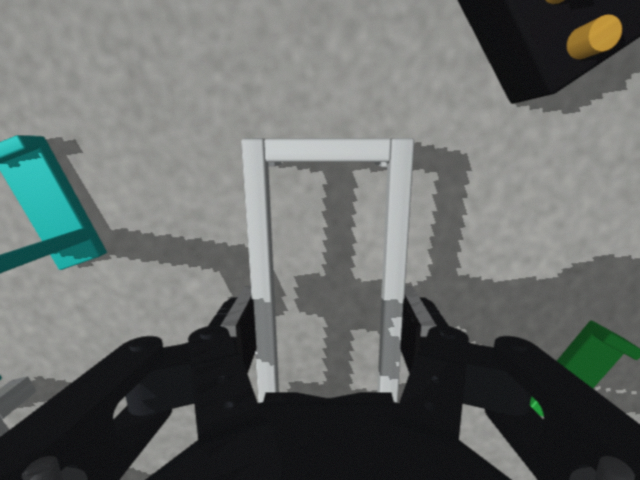

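View pics/s12c.png

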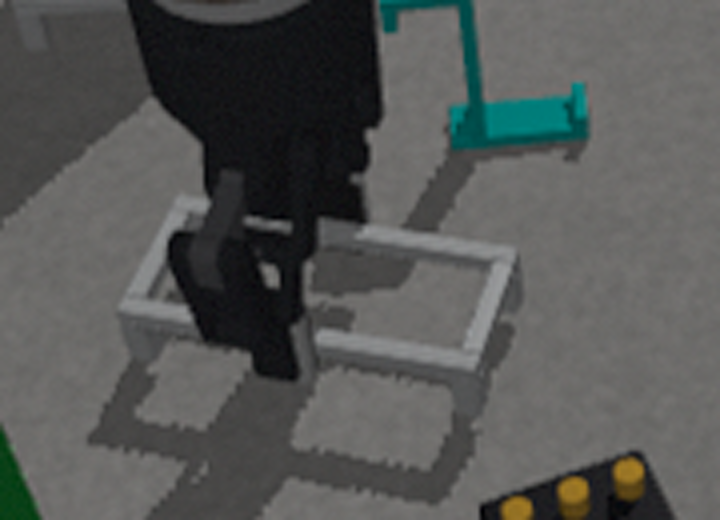

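```bash
python3 -m creep '0 0 3 0; 0 0 6 0; 0 0 10 0; 0 0 14 0; -1 2 14 1; -2 5 14 2; -3 8.5 14 3; -4 12 14 4; -5 15.5 14 5; -6 19 14 6'; python3 -m creep '-1 3.5 0 1; -2 7 0 2; -3 10.5 0 3; -4.5 14 0 4.3; -5.2 15.9 0 4.3; -5.2 15.9 0 4.3; -5.2 15.9 0 4.3;-5.2 15.9 0 4.3'; python3 - <<'E'
from h import *
from scipy.spatial.transform import Rotation as Q
s=r.read_state();M=Q.from_rotvec(s["eef_rot"]).as_matrix();print("tool y",np.degrees(np.arctan2(M[1,1],M[0,1])),s["qpos"].round(2))
np.save("w13.npy",vision.get_calibration("wrist"),allow_pickle=True)
for n in ("wrist","scene"):
    cv2.imwrite(f"pics/{n}13.png",cv2.cvtColor(vision.snapshot(n),cv2.COLOR_RGB2BGR))
E
```

```text
time: 17.95
tcp_pos: [0.6062, 0.1338, 0.3286]
eef_rot: [2.272, 2.17, -0.0]
contact_force: [-0.1, 0.5, -1.7]
finger_gap: 0.0585
time: 18.75
tcp_pos: [0.5557, 0.29, 0.3283]
eef_rot: [2.191, 2.25, -0.002]
contact_force: [0.0, 0.8, -2.3]
finger_gap: 0.0583
tool y 1.519762490343931 [ 0.13  0.71 -0.96  1.67  0.64  1.11 -0.98]
```

View pics/wrist13.png

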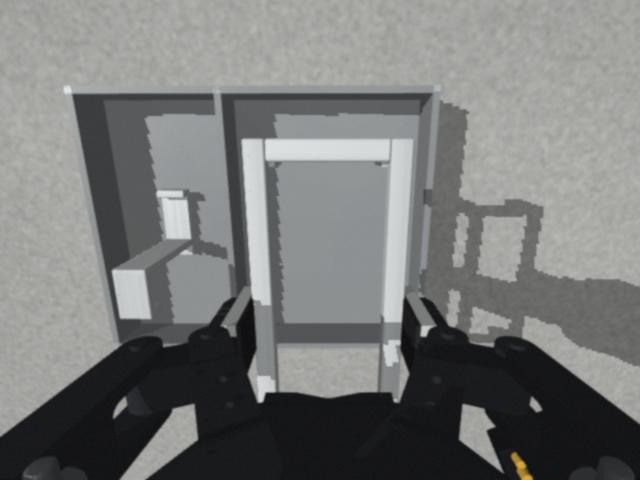

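View pics/scene13.png

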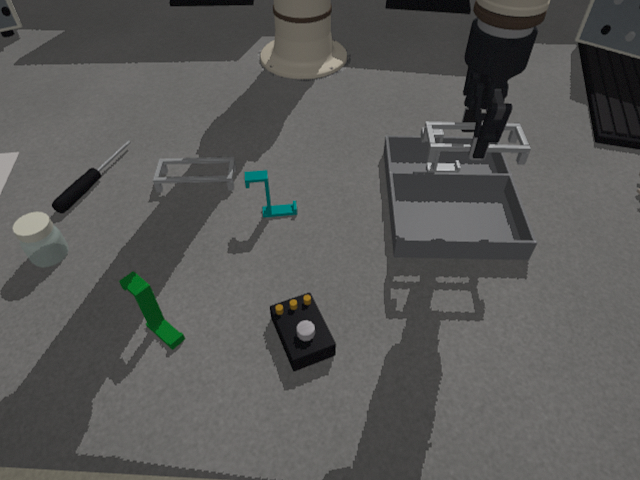

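```bash
python3 - <<'E'
from h import *
c=np.load("w13.npy",allow_pickle=True).item()
L=np.array([[-132.5,105,40],[132.5,105,40],[-25,105,40]])/1000
p,e=fit([(c,L,[(66,87),(441,86),(217,87)])],[.5,.29,0]);print(p,np.degrees(p[2]),e.round(1))
print(p[:2]+.0525*np.array([np.cos(p[2]),np.sin(p[2])]))
E
```

```text
[0.50240178 0.29198051 0.02876071] 1.647867335815067 [-0.7  0.2  0.1  0.1  0.6 -0.2]
[0.55488006 0.29349023]
```

```bash
python3 -m creep '0 0.2 -3 0; 0 0.2 -6 0; 0 0.2 -9 0; 0 0.2 -11 0; 0 0.2 -12.5 0; 0 0.2 -13.4 0; 0 0.2 -13.8 0; 0 0.2 -13.8 0; 0 0.2 -13.8 0'; python3 -m creep '0 0 -0.2 0; 0 0 -0.3 0; 0 0 -0.3 0; 0 0 -0.3 0'; python3 -m creep '0 0 -0.1 0; 0 0 -0.1 0; 0 0 -0.1 0'
```

```text
time: 19.75
tcp_pos: [0.5553, 0.294, 0.1917]
eef_rot: [2.189, 2.253, 0.003]
contact_force: [0.9, 0.8, -1.1]
finger_gap: 0.0586
time: 20.15
tcp_pos: [0.5549, 0.2936, 0.1878]
eef_rot: [2.189, 2.253, 0.0]
contact_force: [1.0, 1.0, -2.7]
finger_gap: 0.0586
time: 20.45
tcp_pos: [0.5548, 0.2936, 0.1866]
eef_rot: [-2.189, -2.253, 0.0]
contact_force: [-0.5, 0.2, -1.0]
finger_gap: 0.0585
```

```bash
python3 -m creep '0 0 -0.1 0; 0 0 -0.1 0; 0 0 -0.1 0'; python3 -m creep '0 0 -0.1 0; 0 0 -0.1 0; 0 0 -0.1 0'
```

```text
time: 20.75
tcp_pos: [0.5549, 0.2936, 0.1856]
eef_rot: [-2.189, -2.253, 0.0]
contact_force: [-0.1, 0.4, -1.0]
finger_gap: 0.0585
time: 21.05
tcp_pos: [0.5549, 0.2937, 0.1849]
eef_rot: [2.189, 2.253, 0.0]
contact_force: [0.0, 0.2, 0.1]
finger_gap: 0.0583
```

```bash
python3 -m creep '0 0 -0.1 0; 0 0 -0.1 0; 0 0 -0.1 0';  python3 - <<'E'
from h import *
a=cv2.cvtColor(vision.snapshot("scene"),cv2.COLOR_RGB2BGR)[80:280,340:560]
cv2.imwrite(f"pics/scene14.png",cv2.resize(a,None,fx=3,fy=3))
E
```

```text
time: 21.35
tcp_pos: [0.5549, 0.2937, 0.1848]
eef_rot: [2.189, 2.252, 0.0]
contact_force: [-3.0, -2.4, 6.9]
finger_gap: 0.0587
```

View pics/scene14.png

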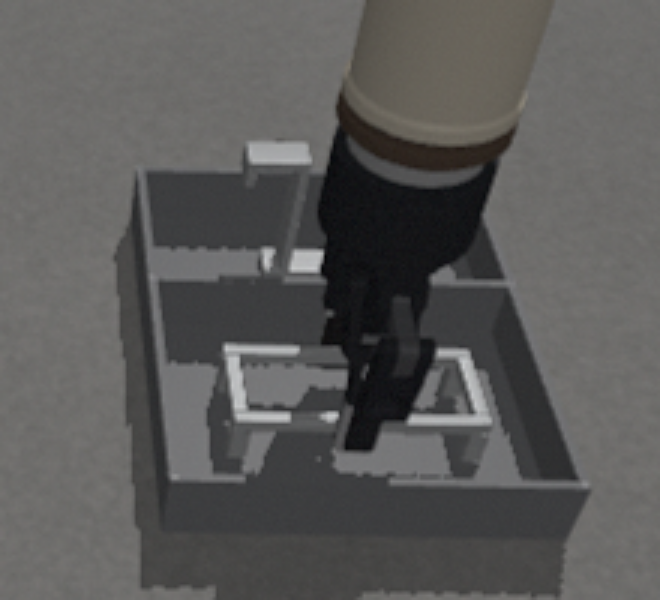

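It's on the floor of the tray. I'll release it and rise straight up.

```bash
python3 -m creep '0 0 0 0; 0 0 0 0; 0 0 0 0; 0 0 0 0; 0 0 0 0; 0 0 0 0' 0.9; python3 -m creep '0 0 1 0; 0 0 3 0; 0 0 6 0; 0 0 10 0; 0 0 15 0; 0 0 19 0; 0 0 19 0; 0 0 19 0'; python3 -m creep '-2 -5 0 0; -4 -10 0 0; -6 -15 0 0; -8 -20 0 0; -10 -25 0 0; -10 -25 0 0; -10 -25 0 0; -10 -25 0 0'; python3 - <<'E'
from h import *
for n in ("scene","top"):
    a=cv2.cvtColor(vision.snapshot(n),cv2.COLOR_RGB2BGR)
    cv2.imwrite(f"pics/{n}15.png",a)
E
```

```text
time: 22.0
tcp_pos: [0.5549, 0.2936, 0.1836]
eef_rot: [-2.189, -2.253, 0.0]
contact_force: [0.9, -0.7, -0.8]
finger_gap: 0.081
time: 22.8
tcp_pos: [0.5549, 0.294, 0.3765]
eef_rot: [2.188, 2.252, 0.005]
contact_force: [0.2, -0.0, -0.5]
finger_gap: 0.0811
time: 23.6
tcp_pos: [0.4547, 0.0432, 0.3734]
eef_rot: [-2.191, -2.251, 0.0]
contact_force: [0.7, 0.5, 0.3]
finger_gap: 0.081
```

View pics/scene15.png

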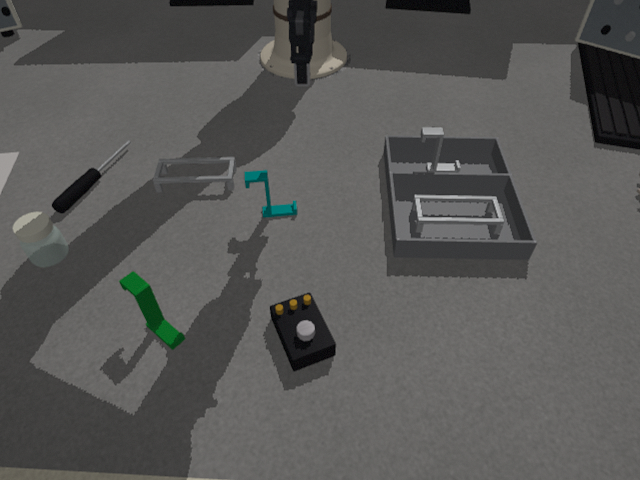

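View pics/top15.png

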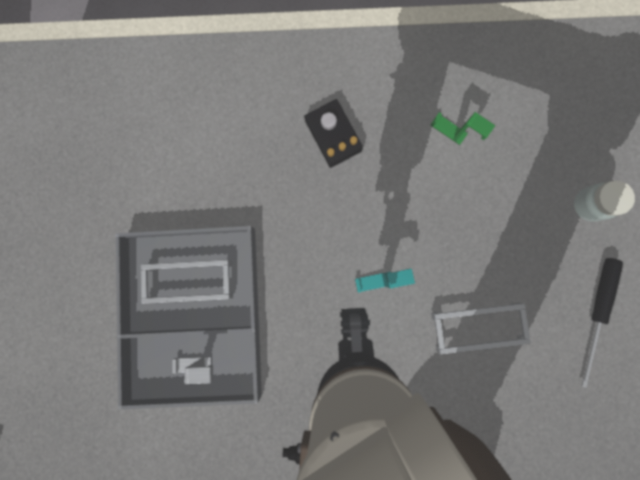

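The hook stands in the small compartment (top (195,370)) and the frame in the large one (top (185,283)). The spare and both look-alikes are where they were. Handing in.

```bash
python3 -c "
from cell import workorder,r
print(workorder.hand_in()); print(r.read_state()['time'])"
```

```text
the job is handed in; nothing more can be done
None
the job is handed in; nothing more can be done
```

The job is handed in, after about 24 s on the robot's clock.

- **Hanger:** I gripped the grey hanger by its stem and raised it 3 mm. I then shifted it to the middle of the opening, twisted it about 95° and lifted it out; the frame did not visibly move. It was lowered until the force showed contact, then released standing in the smaller compartment.
- **Frame:** I gripped it across its 60 mm width, lifted it level, and lowered it onto its legs in the larger compartment before releasing it.

**Last checks:** The final scene and top pictures show both parts upright in the right compartments. The spare frame and the green and turquoise look-alikes look unmoved, and the gripper was clear of everything. The highest force I read was about 12 N, while setting the hanger down, and that was only read at the end of each move.

**Disagreements:** The early readings of the hanger's angle differed (-10° from the top camera, -14° from the wrist). I settled it with a closer wrist picture before gripping. The tray's position agreed to within about 4 mm between cameras. No check failed.

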